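# Slide the coated test panel under the reader head onto its sprung stop

## Task

Pick up the blue-coated test panel by its black grip, lay it nose first at the mouth of the reader's guide lane, and push it through under the low gantry, past the hold-down bar, until its nose meets the sprung stop hidden inside and presses it in by about 2 mm, with some 10 N more than the sliding drag. Push with care: never drive the stop in by 3 mm or more. Leave the panel there, held against the stop, and do not strike the reader or disturb the yellow panel, the jar and the steel cup.

Things in the scene. Friction and masses are not known exactly. Their poses are not given: they have to be found in the camera images.
- reader: Fixed reader: aluminium base plate 110 mm wide, 8 mm thick (its top is the lane's floor), from x = -260 to +80 mm; low white gantry with blue top over the lane, x = -40 to +40 mm, 112 mm wide, top 58 mm above the bench, tunnel roof 14 mm above the floor. Origin: on the bench below the gantry's centre. x is the push direction, into the tunnel; z up.
- lane_mouth (a point): Mid mouth of the guide lane, on its floor, 142 mm before the reader's origin; reader's axes. Dark rails, 10 mm high, flare from 90 mm apart here to 64 mm apart 52 mm further on, then run straight and parallel into the tunnel. Before the mouth (-x) 118 mm of base plate lies open.
- bar_line (a point): On the lane's floor under a sprung steel hold-down bar in the tunnel, 18 mm before the reader's origin; reader's axes. The bar hangs 1.5 mm lower than a panel's top face: the nose lifts it in the last 6 mm before this point (a bump of a few newtons); from then on it drags on the panel with a few newtons. The stop's face lies beyond, set anew each time, 18 to 42 mm past this point.
- panel_lug (a point): Blue-coated test panel: steel carrier plate 120 (x) x 60 (y) x 8 mm, 0.3 kg, blue coat on top, with one upright black grip at its tail end. This point is the centre of the grip, a block 14 mm along x, 24 mm along y, from 8 to 42 mm above the panel's underside. The point lies 53 mm behind the panel's centre and 25 mm above its underside. x points to the nose, z up.
- panel_nose (a point): Middle of the blue panel's front end face, 60 mm ahead of the panel's centre, 4 mm above its underside; same axes. It is 113 mm ahead of the centre of the grip; the back of the grip is flush with the tail end, 120 mm behind the nose.
- buffer (a joint): Sprung stop in the tunnel, rubber face 44 mm wide: how far it is pushed in, in m. 0 at rest, grows as the panel's nose presses it, solid at 0.007. The spring gives 5 N per mm, on top of the panel's sliding drag (3 to 7 N; bearing down on the panel while pushing adds to the drag and fakes the stop). The drag holds the panel there when the push ends (the stop may ease back a little).
- spare_lug (a point): Bystander: a panel of the same make with a yellow coat; centre of its grip, as for the blue panel.
- jar_mid (a point): Bystander: white paint jar with a blue cap, 64 mm across, 85 mm high; its centre, half-way up.
- pot_mid (a point): Bystander: open steel cup, 72 mm across the rim, 85 mm high; its centre, half-way up.

How it is judged:
On the way, in this order (a step that is already met when the one before it is completed fails the run):
1. the panel lies flat in the lane and its nose has entered the tunnel (x of panel_nose in the frame of reader above -0.04 m and y of panel_nose in the frame of reader between -0.006 and 0.006 m and z of panel_nose in the frame of reader below 0.018 m), for 0.05 s.
2. the panel's nose presses the stop in by more than 0.9 mm (value of joint buffer above 0.0009 m), for 0.2 s.
At the end, for the whole second after the job is handed in: The blue panel lies flat (tilt under 0.04 rad) and straight (within 0.08 rad) in the lane under the gantry, its nose within 5 mm of the lane's middle and still pressing the sprung stop in by 0.2 to 3 mm, at rest and released (value of joint buffer between 0.0002 and 0.003 m and x of panel_nose in the frame of reader above -0.002 m and y of panel_nose in the frame of reader between -0.005 and 0.005 m and angle between the x axis of panel_nose and the x axis of reader, either way round below 0.08 rad and angle between panel_nose's own z axis and vertical below 0.04 rad and linear speed of panel below 0.005 m/s); the robot touches nothing.
It fails at once if the stop is driven in by 3 mm or more (value of joint buffer above 0.003 m).
It fails at once if the robot strikes the reader (over 15 N) (contact force between any of the fingers, the arm and reader above 15 N).
It fails at once if the yellow panel, the jar or the steel cup is moved by more than 30 mm (distance of any of spare_lug, jar_mid, pot_mid from where it was at the start of the episode above 0.03 m).
It also fails if it takes over 70 s, if anything falls off the work surface, if the arm or the gripper's body presses on something with over 40 N, if the wrist force passes 120 N, or if a joint passes its speed limit or range.

## Robot

A 6-joint arm with a two-finger parallel gripper is mounted at the origin on the work surface. World frame = base frame: x ahead of the robot, y to its left, z up, the work surface at z = 0. Lengths are in m, angles in rad, forces in N, time in s.
With the tool pointing down it reaches from about 0.3 to 0.875 m from the base axis. Payload 6.4 kg.
Tool frame: the origin (TCP) lies midway between the tips of the shut fingers; the grasp point (between the pads) lies 19 mm behind it; z points along the fingers, y is the line along which they close (so a half turn about z gives the same grasp; the last joint's range is limited). The gripper opens to 85 mm and grips with 20 to 120 N. Pads are 22 mm wide; open, the fingers measure 114 mm over their backs; the gripper's body (76 mm by 85 mm) begins 54 mm behind the grasp point. The pads swing forward as they close: fully open they stand 13 mm farther back than shut.
Start: joints at [0.911, 0.181, 1.607, -0, 1.354, -0.206], TCP at [0.252, 0.517, 0.231] pointing down, gripper open.
Joint ranges: [-2.99, 2.99], [-0.89, 2.07], [0.3, 2.58], [-1.14, 4.28], [0, 2.63], [-3.12, 3.12]. Speed limits (rad/s): [2.57, 2.57, 3.01, 3.14, 3.14, 3.14].

## Interface

Orientations are given as a unit quaternion [w, x, y, z].
In Python, from bench import ctrl gives the robot as it stands. The module is installed in compiled form; this text tells all that it offers.
- The arm moves only by the tool move_arm, never from a script. Its argument "plan" is one flat list of numbers, 6 for each row, row after row: the shift along the world's x, y, z in units of 50 mm (1.0 is 50 mm), then the turn, a rotation vector about the world's x, y, z in rad. A call has 1 to 10 rows; each row is the pose to reach, as a shift and turn from the pose commanded when the call began; what a row does not reach only later rows make up. A row lasts 1/8 s, in which the tool goes at most 62.5 mm and 10.7 degrees, less where a joint would pass 70% of its speed; a pose out of reach is approached as far as the arm can. A call with a gripper value outside its range is refused whole. "grip" is the finger opening in mm, from 0 to 85.4, set as the call begins (left out, the last holds). The fingers move at their own pace and stop on an object; the grip force is fixed at half the most. Time passes only in rows, so rows that repeat a pose let the fingers close. It gives the time, the measured TCP pose, the force, the opening and the grip force at its end, in the units of the state.
- ctrl.get_obs(): the state, without advancing time (a new reading comes with each control period).
- ctrl.camera(name): name is "side" or "top" or "wrist"; returns a dict with "pixels" (420x560x3 uint8, red, green, blue), "fx", "fy", "cx", "cy" (pixels), "origin" and "attitude" of the camera in the world. Camera axes: x right, y down, z forward; pixel columns grow to the right and rows downward; lengths in m; the calibration is good to about 2 mm. A picture is of the moment at which its call begins. There is no depth.
- ctrl.hand_in(): hands the job in; it is judged then, once.
The state is a dict: "time_s": time; "q": joint angles; "dq": joint speeds; "joint_efforts": joint torques, N m; "eef_pos": TCP position; "eef_rot": TCP orientation; "wrist_force": force on the tool from outside, world axes, zero at the start; "torque": the same for the moment, N m; "opening": opening from 0.0 (shut) to 1.0 (fully open); "grasp_force": force on a finger pad.
Only numpy, scipy, OpenCV 4.12 (cv2) and the standard library are available. Lean on these libraries where they do the work, as an engineer would, in place of code of your own. Each camera call takes 0.05 s, during which the arm holds its last target. There are 200 camera calls.

## Working session

There is one attempt and no reset: what is moved stays moved. The work goes in short steps, Python scripts to look and compute and a tool call to move; the robot and the scene stay as the last step left them, time stands still between calls to the robot, and variables do not carry over. Pictures are saved under pics/ and viewed, at most 10 in all, crops included, and the job is handed in when it is done.

Besides the shell and the picture viewer there is one more tool, called after "Call:" in YAML: its name, and indented under it one key for each argument. move_arm: Moves the arm, as the interface text tells. Its arguments: {"type":"object","properties":{"plan":{"type":"array"},"grip":{"type":"number"}},"required":["plan"]}

```bash
mkdir -p pics
cat > h.py <<'E'
import numpy as np, cv2
from bench import ctrl
from scipy.spatial.transform import Rotation as R
def cam(n,save=None):
    c=ctrl.camera(n)
    if save: cv2.imwrite('pics/'+save+'.png',cv2.cvtColor(np.array(c['pixels'],np.uint8),cv2.COLOR_RGB2BGR))
    return c
def att(c):
    a=np.array(c['attitude'],float)
    return a.reshape(3,3) if a.size==9 else R.from_quat(a,scalar_first=True).as_matrix()
def ray(c,uv,z):
    d=att(c)@np.array([(uv[0]-c['cx'])/c['fx'],(uv[1]-c['cy'])/c['fy'],1]); o=np.array(c['origin'])
    return o+d*(z-o[2])/d[2]
def proj(c,p):
    v=att(c).T@(np.array(p)-np.array(c['origin'])); return np.array([c['fx']*v[0]/v[2]+c['cx'],c['fy']*v[1]/v[2]+c['cy']])
E
python3 - <<'E'
from h import *
a=cam('top','top0');b=cam('side','side0')
for c in(a,b): print(c['fx'],c['cx'],c['cy'],c['origin'],att(c).round(3).tolist())
o=ctrl.get_obs();print(o['eef_pos'],o['eef_rot'],o['time_s'])
E
```

```text
435.41968197127517 272.1768538598252 215.78966840399124 [4.18816070e-01 2.82629425e-04 1.14319891e+00] [[-0.01, -0.988, 0.153], [-1.0, 0.013, 0.018], [-0.019, -0.153, -0.988]]
411.6703404093973 281.11230718246713 213.21316780143252 [0.54188532 0.7222278  0.52961643] [[-1.0, 0.017, 0.02], [-0.008, 0.529, -0.849], [-0.025, -0.849, -0.529]]
[0.25174238 0.51642687 0.23048212] [-3.21217262e-04  2.24949853e-01  9.74370033e-01 -7.06061888e-04] 0.1
```

View pics/top0.png

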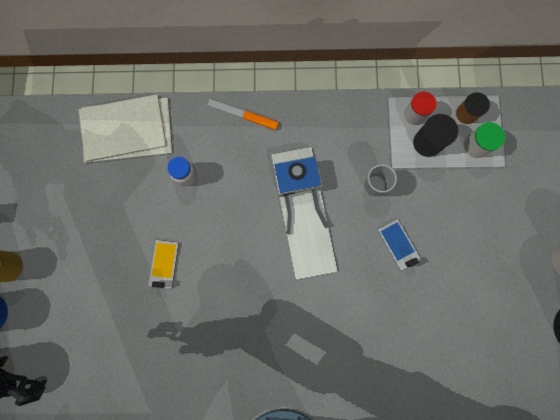

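View pics/side0.png

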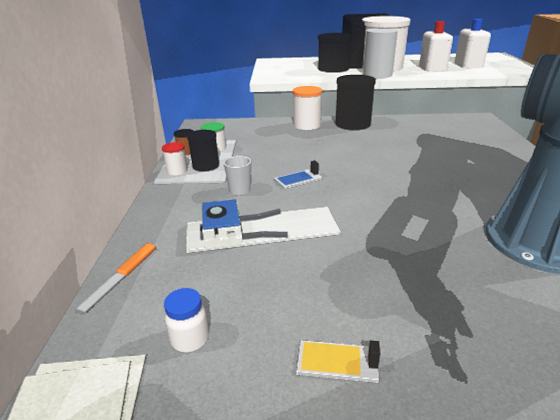

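The top view shows the reader with its gantry at (297,175) and plate tail at (316,274). The blue panel is at (398,243) with its grip at (412,264), the yellow one at (164,262), the jar at (180,170) and the cup at (382,180). The side view agrees.

Run:
```python
from h import *
c=cam('top');im=np.array(c['pixels'],np.uint8);hsv=cv2.cvtColor(im,cv2.COLOR_RGB2HSV)
blue=cv2.inRange(hsv,(100,120,60),(125,255,255))
def big(m,x0,y0,x1,y1):
    q=np.zeros_like(m);q[y0:y1,x0:x1]=m[y0:y1,x0:x1]
    return max(cv2.findContours(q,cv2.RETR_EXTERNAL,cv2.CHAIN_APPROX_NONE)[0],key=cv2.contourArea)
def rect(k,z):
    w=np.array([ray(c,p[0],z)[:2] for p in k])*1000
    r=cv2.minAreaRect(w.astype(np.float32));print('  rect',np.round(r[0],1),np.round(r[1],1),round(r[2],2));return r
print('gantry');rect(big(blue,260,140,330,200),.058)
print('panel blue');rect(big(blue,370,210,430,275),.008)
white=cv2.inRange(hsv,(0,0,185),(180,50,255))
k=big(white,270,195,345,285);print('plate');rect(k,.008)
# plate side edges
w=np.array([ray(c,p[0],.008)[:2] for p in k])*1000
print(cv2.approxPolyDP(w.astype(np.float32),6,True)[:,0].round(0).tolist())
m=(cv2.inRange(hsv,(0,0,185),(180,60,255))|blue)
print('panel whole');rect(big(m,370,210,430,275),.008)
dark=cv2.inRange(hsv,(0,0,0),(180,255,55))
print('grip');k=big(dark,395,250,425,275);rect(k,.042)
print('rails');
for b in((280,185,300,240),(310,185,332,235)): rect(big(dark,*b),.018)
s=cam('side');im2=np.array(s['pixels'],np.uint8)
crop=lambda i,x0,y0,x1,y1,f:cv2.resize(i[y0:y1,x0:x1],None,fx=f,fy=f,interpolation=cv2.INTER_CUBIC)
A=crop(im,260,140,440,285,4)
cv2.imwrite('pics/a.png',A[:,:,::-1])
```

```text
gantry
  rect [693.9 -45.6] [ 75.8 106.2] 10.41
panel blue
  rect [ 524.6 -303.6] [85.7 49.9] 27.2
plate
  rect [533.6 -73.7] [190.5 106. ] 10.09
[[631.0, -85.0], [621.0, -38.0], [546.0, -36.0], [541.0, -20.0], [432.0, -39.0], [449.0, -140.0], [558.0, -123.0], [569.0, -107.0]]
panel whole
  rect [ 524.6 -303.6] [85.7 49.9] 27.2
grip
  rect [ 467.8 -327.8] [13.1 29.2] 25.42
rails
  rect [652. -23.] [ 3.9 24.3] 13.51Traceback (most recent call last):
  File "<stdin>", line 22, in <module>
  File "<stdin>", line 6, in big
ValueError: max() iterable argument is empty
```

Call:
move_arm:
  plan: [0.3,-1.1,0,0,0,-0.14,0.6,-2.3,0,0,0,-0.29,0.9,-3.4,0,0,0,-0.44,1.2,-4.5,0,0,0,-0.59,1.5,-5.6,0,0,0,-0.74,1.75,-6.8,0,0,0,-0.88,2.0,-7.9,0,0,0,-1.03,2.3,-9.0,0,0,0,-1.18,2.5,-10.0,0,0,0,-1.32,2.5,-10.0,0,0,0,-1.32]
  grip: 60

```text
time_s: 1.4
eef_pos: [0.3775, 0.0138, 0.2313]
eef_rot: [0.0, 0.777, 0.629, -0.0]
wrist_force: [0.3, 0.2, -0.2]
opening: 0.703
grasp_force: 0.0
```

Call:
move_arm:
  plan: [0.25,-1.0,0,0,0,-0.13,0.5,-2.0,0,0,0,-0.26,0.8,-3.0,0,0,0,-0.39,1.05,-4.0,0,0,0,-0.52,1.35,-5.0,0,0,0,-0.65,1.6,-6.0,0,0,0,-0.78,1.84,-6.9,-0.4,0,0,-0.893,1.84,-6.9,-0.8,0,0,-0.893,1.84,-6.9,-0.8,0,0,-0.893,1.84,-6.9,-0.8,0,0,-0.893]

```text
time_s: 2.65
eef_pos: [0.4697, -0.3271, 0.1919]
eef_rot: [0.0, 0.972, 0.236, 0.0]
wrist_force: [0.8, 0.2, -0.3]
opening: 0.702
grasp_force: 0.0
```

Run:
```python
from h import *
c=cam('wrist','w1');o=ctrl.get_obs();print(o['q'],o['eef_pos'],c['fx'],c['origin'],att(c).round(3).tolist())
im=np.array(c['pixels'],np.uint8);hsv=cv2.cvtColor(im,cv2.COLOR_RGB2HSV)
blue=cv2.inRange(hsv,(100,120,60),(125,255,255))
k=max(cv2.findContours(blue,0,1)[0],key=cv2.contourArea)
w=np.array([ray(c,p[0],.008)[:2] for p in k])*1000
print(cv2.minAreaRect(w.astype(np.float32)),cv2.minAreaRect(k))
```

```text
[-8.15835539e-01  2.11756960e-01  1.65208639e+00  1.67849087e-04
  1.27634197e+00  2.78152385e-01] [ 0.46986174 -0.32739151  0.19243337] 318.38107418285347 [ 0.53012445 -0.29657092  0.33481424] [[0.459, -0.856, -0.236], [-0.888, -0.442, -0.123], [0.001, 0.266, -0.964]]
((525.307373046875, -304.1191101074219), (85.98895263671875, 50.99784469604492), 27.204078674316406) ((286.0, 126.5), (89.0, 52.0), 90.0)
```

View pics/w1.png

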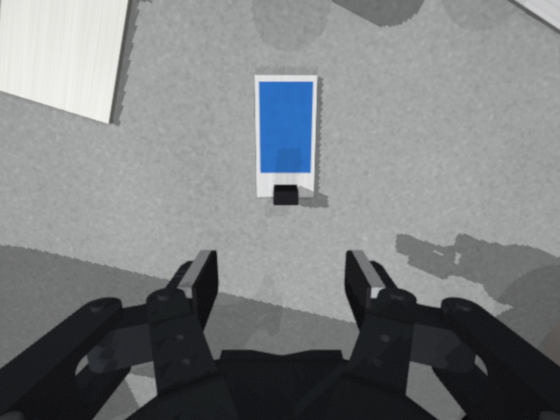

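The wrist view shows the blue panel upright at (286,135), outline rows 75–197, with its grip at (285,195).

Run:
```python
from h import *
c=cam('wrist');im=np.array(c['pixels'],np.uint8);hsv=cv2.cvtColor(im,cv2.COLOR_RGB2HSV)
v=hsv[...,2].astype(int)
print('col286',v[70:90:1,286],v[165:210,262]);print('grip rows',v[180:210,286]);print('row190',v[190,252:320])
a=np.radians(27.2);u=np.array([np.cos(a),np.sin(a)])
n=ray(c,(286,75),.008)*1e3;t=ray(c,(262,197),.0)*1e3
print('nose',n,'tail along',(n[:2]-t[:2])@u,'center from nose',n[:2]-60*u,'grip from nose',n[:2]-113*u)
for r in(184,186,195,205): print(r,ray(c,(285.5,r),.042)*1e3)
```

```text
col286 [152 150 150 148 150 196 224 225 224 225 224 215 197 192 191 191 190 191
 191 191] [188 188 189 189 190 190 191 203 217 220 221 221 220 220 221 221 222 221
 220 221 221 221 221 221 221 221 220 221 221 220 219 188 159 160 168 172
 172 170 170 167 164 163 161 164 166]
grip rows [201 202 201 197 145  53  17  19  21  19  19  31  36  39  37  37  36  37
  37  36  38  39  39  41  63 124 154 157 157 157]
row190 [165 165 162 151 191 223 223 222 222 222 221 220 220 221 220 223 225 223
 217 205 154  67  25  22  20  21  22  23  21  23  19  19  20  20  19  19
  22  22  20  19  21  22  20  23  42 107 147 156 160 160 160 162 165 162
 160 159 164 181 194 193 175 142 121 118 120 141 160 164]
nose [ 569.57519559 -282.44276918    8.        ] tail along 121.85013851813314 center from nose [ 516.2102132 -309.8686448] grip from nose [ 469.07114541 -334.09483494]
184 [ 481.09893554 -327.43169421   42.        ]
186 [ 479.40841796 -328.31282806   42.        ]
195 [ 471.72937498 -332.3153092    42.        ]
205 [ 463.05697384 -336.83554981   42.        ]
```

Call:
move_arm:
  plan: [0,-0.12,-0.5,0,0,0,0,-0.12,-1.5,0,0,0,0,-0.12,-2.5,0,0,0,0,-0.12,-3.2,0,0,0,0,-0.12,-3.52,0,0,0,0,-0.12,-3.52,0,0,0]

```text
time_s: 3.5
eef_pos: [0.4692, -0.3339, 0.0154]
eef_rot: [-0.0, 0.972, 0.235, -0.0]
wrist_force: [-0.8, -1.1, 0.2]
opening: 0.701
grasp_force: 0.0
```

Call:
move_arm:
  plan: [0,0,0,0,0,0,0,0,0,0,0,0,0,0,0,0,0,0,0,0,0,0,0,0,0,0,0,0,0,0,0,0,0,0,0,0]
  grip: 5

```text
time_s: 4.25
eef_pos: [0.4701, -0.3352, 0.0173]
eef_rot: [0.001, 0.972, 0.235, 0.001]
wrist_force: [-1.1, 0.7, 6.6]
opening: 0.27
grasp_force: 59.7
```

Call:
move_arm:
  plan: [0,0,0.3,0,0,0,0,0,1.0,0,0,0,0,0,1.8,0,0,0,0,0,1.8,0,0,0]

```text
time_s: 4.75
eef_pos: [0.4711, -0.3363, 0.1098]
eef_rot: [0.004, 0.972, 0.235, 0.002]
wrist_force: [0.2, -0.2, -3.2]
opening: 0.268
grasp_force: 59.3
```

Call:
move_arm:
  plan: [0,0.7,0,0,0,-0.05,-0.1,1.5,0,0,0,-0.1,-0.2,2.3,0,0,0,-0.15,-0.3,3.1,0,0,0,-0.2,-0.4,3.9,0,0,0,-0.25,-0.4,4.5,0,0,0,-0.297,-0.4,4.92,0,0,0,-0.297,-0.4,4.92,0,0,0,-0.297,-0.4,4.92,0,0,0,-0.297]

```text
time_s: 5.88
eef_pos: [0.4488, -0.0884, 0.1049]
eef_rot: [-0.0, 0.996, 0.089, -0.0]
wrist_force: [1.0, -0.3, -1.7]
opening: 0.271
grasp_force: 59.6
```

Run:
```python
from h import *
c=cam('wrist','w2');o=ctrl.get_obs();print(o['eef_pos'],o['eef_rot'],o['wrist_force'],o['q'],c['origin'])
```

```text
[ 0.44891167 -0.08877231  0.10502345] [ 2.25526459e-05  9.96071952e-01  8.85472926e-02 -2.07168066e-04] [ 0.42110559  0.91131798 -2.00236617] [-4.55407571e-01  8.08475341e-02  2.00107479e+00 -2.90090859e-04
  1.06000151e+00  9.38203784e-01] [ 0.51578573 -0.07697506  0.24775041]
```

View pics/w2.png

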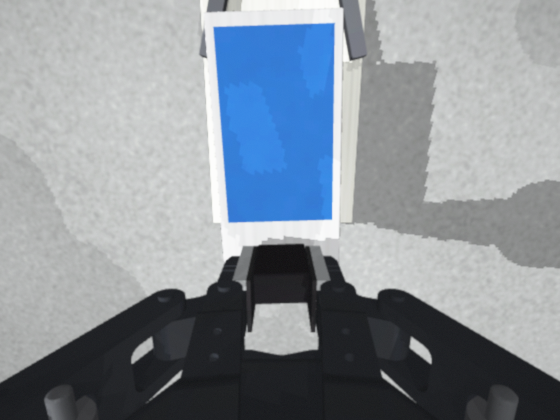

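The wrist view shows the panel held over the plate, coat spanning (214,24)–(334,222). The plate edges show at columns ~205 and ~355, and the rail mouths at (205,50) and (355,50).

Run:
```python
from h import *
c=cam('wrist');im=np.array(c['pixels'],np.uint8);hsv=cv2.cvtColor(im,cv2.COLOR_RGB2HSV)
blue=cv2.inRange(hsv,(100,120,60),(125,255,255))
k=max(cv2.findContours(blue,0,1)[0],key=cv2.contourArea)
ap=cv2.approxPolyDP(k,12,True)[:,0];print(ap.tolist())
for p in ap: print(p,(ray(c,p,.0975)*1e3).round(1))
g=cv2.cvtColor(im,cv2.COLOR_RGB2GRAY).astype(int);S=hsv[...,1].astype(int)
for r in(70,100,130,160,190): print(r,'L',g[r,198:226].tolist(),'R',g[r,334:364].tolist())
t=cam('top');it=np.array(t['pixels'],np.uint8)
A=cv2.resize(it[140:290,255:345],None,fx=4,fy=4,interpolation=cv2.INTER_CUBIC)
cv2.imwrite('pics/t2.png',A[:,:,::-1])
```

```text
[[333, 24], [214, 27], [229, 221], [331, 218]]
[333  24] [558.2 -92.1  97.5]
[214  27] [548.2 -42.8  97.5]
[229 221] [463.8 -60.5  97.5]
[331 218] [ 474.2 -110.    97.5]
70 L [198, 199, 199, 200, 206, 231, 249, 252, 252, 247, 238, 239, 240, 239, 238, 237, 236, 233, 199, 137, 116, 115, 114, 114, 115, 114, 114, 114] R [212, 237, 238, 238, 239, 240, 241, 228, 197, 202, 215, 205, 197, 194, 195, 194, 192, 197, 208, 212, 215, 215, 213, 212, 215, 211, 180, 147, 149, 151]
100 L [208, 207, 206, 205, 206, 206, 210, 239, 251, 252, 253, 252, 250, 245, 241, 240, 239, 238, 237, 235, 216, 159, 121, 116, 115, 115, 115, 116] R [221, 237, 239, 239, 240, 240, 236, 214, 200, 211, 212, 213, 214, 215, 212, 207, 207, 210, 214, 215, 214, 211, 212, 211, 187, 156, 146, 144, 143, 143]
130 L [192, 199, 203, 207, 206, 205, 203, 202, 210, 242, 252, 253, 253, 252, 250, 244, 240, 240, 239, 238, 237, 237, 226, 178, 126, 118, 118, 118] R [238, 240, 240, 241, 241, 241, 225, 185, 192, 211, 214, 213, 212, 210, 207, 208, 213, 216, 215, 212, 211, 211, 196, 165, 148, 146, 146, 147, 148, 147]
160 L [205, 206, 207, 208, 210, 211, 211, 209, 206, 205, 204, 240, 252, 253, 253, 253, 253, 252, 247, 242, 241, 239, 238, 238, 236, 198, 129, 115] R [246, 245, 243, 241, 241, 234, 216, 205, 216, 217, 216, 214, 213, 214, 215, 217, 217, 216, 215, 214, 204, 174, 148, 146, 148, 150, 152, 152, 151, 147]
190 L [204, 206, 209, 211, 211, 208, 205, 201, 197, 199, 203, 208, 220, 246, 253, 253, 253, 253, 253, 252, 245, 241, 240, 239, 238, 237, 235, 211] R [248, 248, 249, 249, 249, 239, 224, 221, 219, 218, 218, 218, 218, 219, 218, 218, 217, 217, 218, 190, 150, 146, 145, 144, 142, 144, 145, 145, 145, 145]
```

View pics/t2.png

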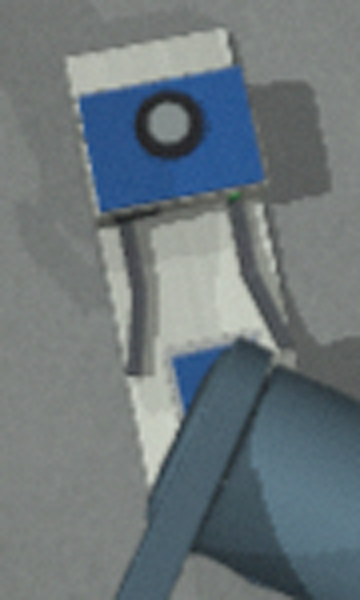

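Run:
```python
from h import *
c=cam('wrist')
L=np.array([ray(c,p,.008)[:2] for p in((202.5,70),(204.7,100),(206.7,130),(208.7,160),(210.5,190))])*1e3
Rr=np.array([ray(c,p,.008)[:2] for p in((360,70),(358.3,100),(356.5,130),(354.7,160),(353,190))])*1e3
for E in(L,Rr):
    d=E[0]-E[-1];print(E[2].round(1),np.degrees(np.arctan2(d[1],d[0])))
a=np.radians(10.2);n=np.array([-np.sin(a),np.cos(a)]);u=np.array([np.cos(a),np.sin(a)])
print('width',(L.mean(0)-Rr.mean(0))@n,'mid perp offset',(L.mean(0)+Rr.mean(0))@n/2)
P=np.array([[558.2,-92.1],[548.2,-42.8],[463.8,-60.5],[474.2,-110]])
print('panel ctr coat',P.mean(0),P.mean(0)@n,P.mean(0)@u)
print('top-view gantry perp',np.array([693.9,-45.6])@n,'plate tail',np.array([440.5,-89.5])@n, 'rdr u',np.array([693.9,-45.6])@u)
o=ctrl.get_obs();print('tcp perp',o['eef_pos'][:2]@n*1e3,o['eef_pos'][:2]@u*1e3)
```

```text
[499.4 -25.3] 10.48467000831526
[ 518.7 -133.3] 10.310618010117716
width 109.79984448308466 mid perp offset -168.1732373434591
panel ctr coat [511.1  -76.35] -165.65134544579064 489.5019553096794
top-view gantry perp -167.75842103115627 plate tail -166.09133502402358 rdr u 674.8582682112839
tcp perp -166.99407384252652 426.193037255157
```

The top crop shows the rails in line with the plate, and the plate edges are straight. Next I correct the 1.5° yaw and lower the panel at the mouth.

Call:
move_arm:
  plan: [0.2,0.03,-0.3,0,0,-0.012,0.42,0.056,-0.7,0,0,-0.025,0.42,0.056,-1.0,0,0,-0.025,0.42,0.056,-1.3,0,0,-0.025,0.42,0.056,-1.5,0,0,-0.025,0.42,0.056,-1.54,0,0,-0.025,0.42,0.056,-1.54,0,0,-0.025]

```text
time_s: 6.95
eef_pos: [0.4702, -0.0855, 0.0285]
eef_rot: [0.0, 0.997, 0.076, 0.0]
wrist_force: [0.3, 0.3, -2.1]
opening: 0.261
grasp_force: 59.6
```

Run:
```python
from h import *
c=cam('wrist','w3');o=ctrl.get_obs();print(o['eef_pos'],o['eef_rot'],o['wrist_force'])
```

```text
[ 0.47044126 -0.08557504  0.02873565] [2.20951721e-04 9.97081902e-01 7.63379319e-02 3.91113317e-04] [-1.14320252 -0.09256547 -1.65440747]
```

View pics/w3.png

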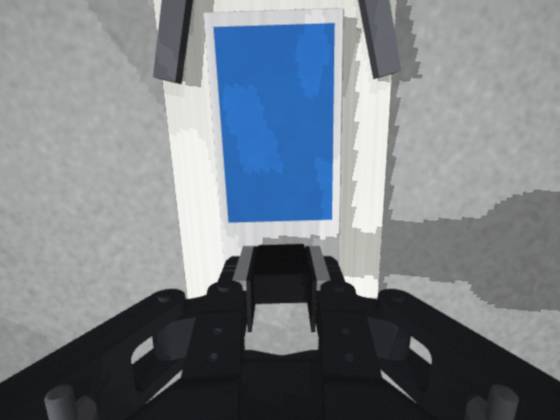

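The wrist view shows the panel between the rail mouths at (170,80) and (385,78). Its nose sits about 1–2 mm left and its tail is centred, so I yaw slightly, set it down and release.

Call:
move_arm:
  plan: [0,0,-0.02,0,0,-0.018,0,0,-0.05,0,0,-0.018,0,0,-0.07,0,0,-0.018,0,0,-0.07,0,0,-0.018]

```text
time_s: 7.5
eef_pos: [0.4702, -0.0854, 0.0253]
eef_rot: [0.0, 0.998, 0.067, 0.0]
wrist_force: [-2.5, -0.0, 5.3]
opening: 0.268
grasp_force: 60.4
```

Call:
move_arm:
  plan: [0,0,0,0,0,0,0,0,0,0,0,0,0,0,0,0,0,0,-0.3,-0.055,0,0,0,0,-0.6,-0.11,0,0,0,0,-0.886,-0.162,0,0,0,0,-0.886,-0.162,0,0,0,0]
  grip: 60

```text
time_s: 8.38
eef_pos: [0.4243, -0.0935, 0.0246]
eef_rot: [-0.0, 0.998, 0.067, -0.0]
wrist_force: [0.4, -0.2, 0.0]
opening: 0.705
grasp_force: 0.0
```

Call:
move_arm:
  plan: [0,0,0,0,0,0,0,0,0,0,0,0,0,0,0,0,0,0,0,0,0,0,0,0,0,0,0,0,0,0,0,0,-0.1,0,0,0,0,0,-0.2,0,0,0,0,0,-0.26,0,0,0,0,0,-0.26,0,0,0]
  grip: 0

```text
time_s: 9.5
eef_pos: [0.4254, -0.0933, 0.0114]
eef_rot: [-0.0, 0.998, 0.067, -0.0]
wrist_force: [1.3, -0.3, 0.1]
opening: -0.001
grasp_force: 0.0
```

Run:
```python
from h import *
c=cam('wrist','w4');o=ctrl.get_obs();print(o['eef_pos'],o['eef_rot'],o['wrist_force'],o['opening'])
im=np.array(c['pixels'],np.uint8);hsv=cv2.cvtColor(im,cv2.COLOR_RGB2HSV)
blue=cv2.inRange(hsv,(100,120,60),(125,255,255));blue[:40]=0
k=max(cv2.findContours(blue,0,1)[0],key=cv2.contourArea)
w=np.array([ray(c,p[0],.016)[:2] for p in k])*1000
print(cv2.minAreaRect(w.astype(np.float32)))
```

```text
[ 0.42563231 -0.09342076  0.01158786] [-1.34803014e-04  9.97731297e-01  6.73216466e-02 -1.92357798e-04] [ 0.03667496 -0.26533983  0.84239601] -0.002932694193879505
((506.48516845703125, -79.99313354492188), (33.824607849121094, 51.795536041259766), 9.454485893249512)
```

View pics/w4.png

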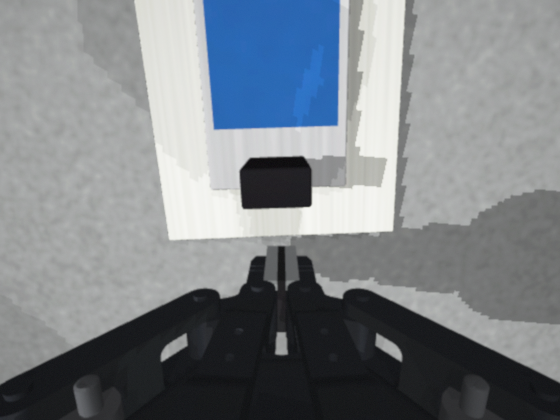

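The wrist view shows the panel flat on the plate between the plate edges. Its grip is at (276,183), with the shut fingers behind at (281,260). I square the tool to the lane and push.

Call:
move_arm:
  plan: [0.2,0.012,0,0,0,0.03,0.37,0.043,0,0,0,0.046,0.47,0.062,0,0,0,0.046,0.57,0.08,0,0,0,0.046,0.67,0.098,0,0,0,0.046,0.77,0.116,0,0,0,0.046,0.87,0.134,0,0,0,0.046,0.97,0.153,0,0,0,0.046,1.07,0.17,0,0,0,0.046,1.07,0.17,0,0,0,0.046]

```text
time_s: 10.8
eef_pos: [0.48, -0.085, 0.0119]
eef_rot: [0.0, 0.996, 0.09, 0.0]
wrist_force: [-0.6, 0.2, 0.1]
opening: -0.003
grasp_force: 0.0
```

Run:
```python
from h import *
c=cam('wrist','w5');o=ctrl.get_obs();print(o['eef_pos'],o['eef_rot'],o['wrist_force'],o['opening'])
```

```text
[ 0.47977804 -0.08503721  0.01192923] [1.47039545e-04 9.95909265e-01 9.03579588e-02 3.92799160e-04] [ 0.16067042  0.65203939 -0.58078386] 0.005287321063833848
```

View pics/w5.png

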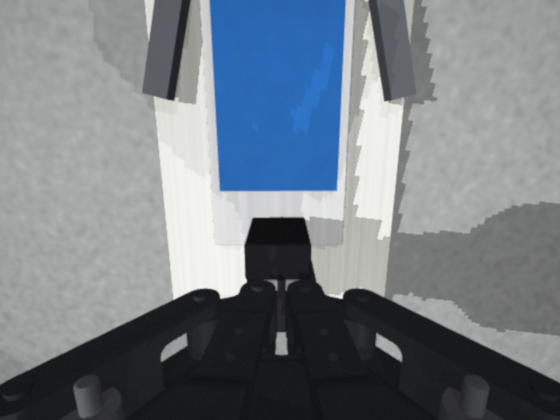

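The wrist view shows the panel straight in the lane, coat rear edge at row 190, columns 218–338, midway between the rails. The fingers are at the grip.

```bash
cat >> h.py <<'E'
U=np.array([np.cos(np.radians(10.35)),np.sin(np.radians(10.35))]);N=np.array([-U[1],U[0]]);O=np.array([694.5,-45.4])
def state():
    c=cam('wrist');im=np.array(c['pixels'],np.uint8);hsv=cv2.cvtColor(im,cv2.COLOR_RGB2HSV)
    b=cv2.inRange(hsv,(100,120,60),(125,255,255))>0
    def rear(col): return np.nonzero(b[:,col])[0].max()+.5
    e=[ray(c,(x,rear(x)),.016)[:2]*1e3 for x in(240,280,320)]
    d=e[0]-e[2];o=ctrl.get_obs();t=o['eef_pos'][:2]*1e3-O
    print('rear edge rdr x',[(p-O)@U for p in e],'tcp rdr',t@U,t@N,o['eef_pos'][2],'F along',o['wrist_force'][:2]@U,o['wrist_force'][:2]@N,o['wrist_force'][2],o['time_s'])
E
python3 -c "from h import *;state()"
```

```text
rear edge rdr x [np.float64(-180.30919683713475), np.float64(-180.30635581144202), np.float64(-180.30351430648193)] tcp rdr -218.5596429011281 -0.33783758013750714 0.011886035588554392 F along -0.5006000951931291 -0.7057063129836546 0.41132264268015356 10.9
```

Call:
move_arm:
  plan: [0.1,0.018,0,0,0,0,0.2,0.036,0,0,0,0,0.3,0.054,0,0,0,0,0.4,0.072,0,0,0,0,0.5,0.09,0,0,0,0,0.6,0.108,0,0,0,0,0.7,0.126,0,0,0,0,0.8,0.145,0,0,0,0,0.9,0.163,0,0,0,0,0.9,0.163,0,0,0,0]

```text
time_s: 12.15
eef_pos: [0.525, -0.0769, 0.012]
eef_rot: [0.0, 0.996, 0.09, 0.0]
wrist_force: [0.1, 0.8, -0.3]
opening: 0.0
grasp_force: 0.0
```

```bash
python3 -c "from h import *;state()"
```

```text
rear edge rdr x [np.float64(-134.8015781139203), np.float64(-134.34362130466494), np.float64(-134.34089836210333)] tcp rdr -172.62316832468076 -0.46765286129500844 0.011961671326013355 F along 0.19113795462790514 0.1312723172822217 -0.29458436337019683 12.2
```

Call:
move_arm:
  plan: [0.07,0.013,0,0,0,0,0.14,0.025,0,0,0,0,0.2,0.036,0,0,0,0,0.26,0.047,0,0,0,0,0.32,0.058,0,0,0,0,0.38,0.069,0,0,0,0,0.44,0.08,0,0,0,0]

```text
time_s: 13.08
eef_pos: [0.5451, -0.0728, 0.0116]
eef_rot: [-0.0, 0.996, 0.091, -0.002]
wrist_force: [-8.4, -1.1, 7.1]
opening: 0.002
grasp_force: 4.4
```

Call:
move_arm:
  plan: [0.03,0.005,0,0,0,0,0.06,0.011,0,0,0,0]

```text
time_s: 13.32
eef_pos: [0.5483, -0.0723, 0.0116]
eef_rot: [-0.0, 0.996, 0.09, -0.001]
wrist_force: [-6.6, -2.1, 3.9]
opening: 0.004
grasp_force: 3.2
```

Call:
move_arm:
  plan: [0.03,0.005,0,0,0,0,0.06,0.011,0,0,0,0]

```text
time_s: 13.58
eef_pos: [0.5513, -0.0717, 0.0116]
eef_rot: [-0.0, 0.996, 0.09, -0.001]
wrist_force: [-7.0, -1.9, 5.1]
opening: -0.003
grasp_force: 3.3
```

```bash
python3 -c "from h import *;state()"
```

```text
rear edge rdr x [np.float64(-107.86487832589484), np.float64(-107.85838852459548), np.float64(-107.85189919696607)] tcp rdr -145.30296188951775 -0.1548538956525027 0.011603844627090128 F along -5.348952932679688 -0.696891795182239 3.6875001410078476 13.625
```

Call:
move_arm:
  plan: [0.03,0.005,0,0,0,0,0.06,0.011,0,0,0,0,0.09,0.016,0,0,0,0,0.12,0.022,0,0,0,0,0.15,0.027,0,0,0,0,0.16,0.029,0,0,0,0]

```text
time_s: 14.38
eef_pos: [0.5594, -0.0702, 0.0115]
eef_rot: [-0.0, 0.996, 0.09, -0.001]
wrist_force: [-6.6, -1.1, 4.3]
opening: -0.0
grasp_force: 3.2
```

Call:
move_arm:
  plan: [0.01,0.002,0,0,0,0,0.02,0.004,0,0,0,0,0.03,0.005,0,0,0,0]

```text
time_s: 14.75
eef_pos: [0.5608, -0.07, 0.0116]
eef_rot: [-0.0, 0.996, 0.09, -0.001]
wrist_force: [-5.4, -1.9, 4.1]
opening: -0.003
grasp_force: 3.2
```

Call:
move_arm:
  plan: [0.01,0.002,0,0,0,0,0.02,0.004,0,0,0,0,0.03,0.005,0,0,0,0,0.04,0.007,0,0,0,0]

```text
time_s: 15.25
eef_pos: [0.5628, -0.0696, 0.0115]
eef_rot: [-0.0, 0.996, 0.09, -0.001]
wrist_force: [-6.1, -1.7, 4.3]
opening: -0.004
grasp_force: 3.2
```

Call:
move_arm:
  plan: [0.01,0.002,0,0,0,0,0.02,0.004,0,0,0,0,0.03,0.005,0,0,0,0,0.04,0.007,0,0,0,0]

```text
time_s: 15.75
eef_pos: [0.5648, -0.0693, 0.0116]
eef_rot: [-0.0, 0.996, 0.09, -0.001]
wrist_force: [-6.3, -0.8, 4.1]
opening: 0.001
grasp_force: 3.2
```

Call:
move_arm:
  plan: [0.01,0.002,0,0,0,0,0.02,0.004,0,0,0,0,0.03,0.005,0,0,0,0,0.04,0.007,0,0,0,0]

```text
time_s: 16.25
eef_pos: [0.5668, -0.0689, 0.0115]
eef_rot: [-0.0, 0.996, 0.09, -0.001]
wrist_force: [-6.2, -1.0, 3.3]
opening: 0.007
grasp_force: 3.2
```

Call:
move_arm:
  plan: [0.01,0.002,0,0,0,0,0.02,0.004,0,0,0,0,0.03,0.005,0,0,0,0,0.04,0.007,0,0,0,0]

```text
time_s: 16.75
eef_pos: [0.5688, -0.0686, 0.0115]
eef_rot: [-0.0, 0.996, 0.09, -0.001]
wrist_force: [-6.0, -2.1, 4.5]
opening: -0.003
grasp_force: 3.2
```

Call:
move_arm:
  plan: [0.01,0.002,0,0,0,0,0.02,0.004,0,0,0,0,0.03,0.005,0,0,0,0,0.04,0.007,0,0,0,0]

```text
time_s: 17.25
eef_pos: [0.5708, -0.0682, 0.0116]
eef_rot: [-0.0, 0.996, 0.09, -0.001]
wrist_force: [-6.4, -1.1, 4.0]
opening: -0.001
grasp_force: 3.2
```

Call:
move_arm:
  plan: [0.01,0.002,0,0,0,0,0.02,0.004,0,0,0,0,0.03,0.005,0,0,0,0,0.04,0.007,0,0,0,0]

```text
time_s: 17.75
eef_pos: [0.5718, -0.068, 0.0115]
eef_rot: [-0.0, 0.996, 0.09, -0.002]
wrist_force: [-11.6, -2.6, 9.0]
opening: -0.0
grasp_force: 5.8
```

Call:
move_arm:
  plan: [0.01,0.002,0,0,0,0,0.02,0.004,0,0,0,0,0.02,0.004,0,0,0,0]

```text
time_s: 18.12
eef_pos: [0.5722, -0.0678, 0.0115]
eef_rot: [-0.0, 0.996, 0.09, -0.003]
wrist_force: [-13.9, -3.2, 11.2]
opening: 0.003
grasp_force: 6.9
```

```bash
python3 -c "
from h import *
o=ctrl.get_obs();print(o['eef_pos'],o['wrist_force'])
for i in range(3): state()"
```

```text
[ 0.57215819 -0.06781647  0.0115457 ] [-13.86938117  -3.1960176   11.16659767]
rear edge rdr x [np.float64(-86.64177975393739), np.float64(-86.62745451550913), np.float64(-86.61313301404294)] tcp rdr -124.40611487978485 -0.04995737825699572 0.011542947384381688 F along -13.784231402999023 0.666613434820123 9.94210043303954 18.175
rear edge rdr x [np.float64(-86.64124520583538), np.float64(-86.62714577632714), np.float64(-86.61305002081569)] tcp rdr -124.38035942443247 -0.07290252002719147 0.011560543941927709 F along -13.986836580281144 0.1183249840429608 9.86505242293203 18.225
rear edge rdr x [np.float64(-86.640890304539), np.float64(-86.6269318394515), np.float64(-86.6129770104631)] tcp rdr -124.36993352645509 -0.08530758835344611 0.011571748974149771 F along -13.634169309273744 -0.2546205697360767 10.028838698155939 18.275
```

Call:
move_arm:
  plan: [0.01,0.002,0,0,0,0,0.02,0.004,0,0,0,0,0.025,0.004,0,0,0,0,0.025,0.004,0,0,0,0,0.025,0.004,0,0,0,0]

```text
time_s: 18.9
eef_pos: [0.5725, -0.0676, 0.0114]
eef_rot: [-0.001, 0.996, 0.091, -0.004]
wrist_force: [-16.6, -3.0, 12.8]
opening: 0.001
grasp_force: 8.5
```

Call:
move_arm:
  plan: [-0.02,-0.004,0,0,0,0,-0.05,-0.009,0,0,0,0,-0.1,-0.018,0,0,0,0,-0.3,-0.055,0,0,0,0,-0.6,-0.11,0,0,0,0,-0.9,-0.165,0.3,0,0,0,-0.9,-0.165,1.0,0,0,0,-0.9,-0.165,1.0,0,0,0]

```text
time_s: 19.9
eef_pos: [0.5331, -0.0768, 0.0646]
eef_rot: [0.001, 0.996, 0.09, 0.003]
wrist_force: [0.7, -0.1, 0.2]
opening: 0.002
grasp_force: 0.0
```

```bash
python3 -c "
from h import *
state();cam('wrist','w6')"
```

```text
rear edge rdr x [np.float64(-86.5923455120328), np.float64(-86.58883963647492), np.float64(-86.58533080262717)] tcp rdr -165.40441897464274 -1.2034987845147116 0.06308267551926065 F along 0.12983604882607175 0.5608982438949484 -0.1301851228997017 19.95
```

View pics/w6.png

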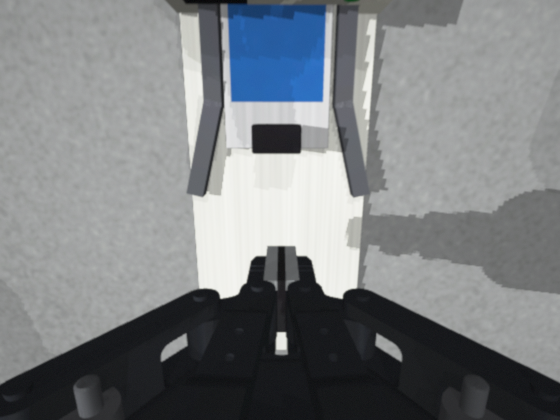

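The panel lies straight between the rails with its nose under the gantry, coat rear edge at row 101 and grip at (276,138). The fingers are clear of it, so I hand in.

```bash
python3 -c "
from h import *
print(ctrl.hand_in())"
```

```text
the job is handed in; nothing more can be done
None
```

I handed the job in: the blue panel lies straight in the lane under the gantry, released, its nose having pressed the stop in by an estimated 1.7 mm (from the wrist force, not measured directly); the hand-in call gave no verdict.

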